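# Let a test weight down onto the scale with the ratchet lift

### The job

The crank of the weight lift is held by its pawl: push the crank's plate up a little so that the load comes off the pawl (do not force the pawl out under load), squeeze the trigger post against the grip post to lift the pawl, and keep it squeezed while you let the crank turn back slowly under the load until the weight stands gently on the scale pan. Let the fork sink a little further, so that it hangs free in the weight's neck and touches it neither above nor below, then let the pawl drop fully into a tooth so that it holds the crank there, and let go. Never let the crank run away, press on the weight or touch it yourself, and leave the other things on the table where they are.

Things in the scene. Friction and masses are not known exactly. Their poses are not given: they have to be found in the camera images.
- crank_axis (a point): Point on the crank's vertical axis, 155 mm above the table, the grasp height of the posts. Turns with the crank: -x points along the arm to the grip post, z up. Below it the grey gearbox (130 x 130 mm, fixed; hub top at 126 mm). Seen from above the load drives the crank counterclockwise (about +z), which lowers the weight.
- grip_post (a point): Centre of the black upright grip post fixed near the outer end of the crank arm, 160 mm from the axis: 18 mm across, from 122 to 182 mm above the table, this point at 155 mm. The steel arm below is 36 mm wide, top at 122 mm. At the posts the hanging load pulls with about 6 to 12 N, with the weight set down about 2 N (fork alone).
- trigger_post: Steel trigger post (16 mm across, top 182 mm above the table; origin on its axis at 155 mm) in the arm's slot, 120 mm from the crank axis when released. Pinch it from above, along the arm, towards the grip post: it slides out up to 9 mm against a spring (4.5 to 7 N) and draws the pawl. Over both posts: 57 mm released, 48 mm squeezed. The jaws' middle is then 145 mm from the axis.
- trigger (a joint): Travel of trigger post and pawl, m: 0 = pawl fully in a tooth, about 0.0045 = pawl just clear, 0.009 = fully squeezed. The tooth faces are hooked: with the load hanging on the pawl it takes over 20 N to draw it, which is forcing it (keep below 18 N until it is clear); once the crank is wound up (clockwise) by 0.01 to 0.05 rad the spring alone resists.
- crank (a joint): Crank angle, rad: 0 at the start, growing as the weight goes down (45 mm per rad); range -0.25 to 1.45. The pawl finds a tooth every 0.209 rad (12 degrees) counted from 0; released up to 0.05 rad short of one it drops in and the load pulls the crank on against the tooth. Unheld with the pawl out it runs away at about 3 rad/s; keep below 1 rad/s.
- lift: The whole ratchet lift, fixed on the table: base plate, gearbox with toothed ring and crank, aluminium column (0.35 m tall), fork. Origin on the table under the crank's axis. The column stands 190 mm along its +y; the fork points along +y. At crank 0 the arm points along the lift's -x, turned 0.5 rad towards its +y.
- carriage: Carriage on the column with a two-tined fork. Its origin is the lift's origin (on the table under the crank axis) at crank 0 and sinks with the fork. See fork_top.
- fork_top (a point): Point midway between the two fork tines (8 mm thick, 26 mm apart) level with their top face, where the weight hangs; 335 mm along the lift's +y from the crank axis, 185 mm above the table at crank 0.
- weight: Steel test weight, about 2.5 kg (20 % unknown), hanging by its knob in the fork, its underside 95 mm above the table at first. Origin at the centre of its underside. Body 80 mm across, 64 mm tall; neck 20 mm across, from 64 to 90 mm; knob 42 mm across, 90 to 106 mm. Once it stands, the fork can sink 18 mm from the knob before it meets the shoulder.
- scale: White platform scale with a steel pan of 180 x 180 mm on four feet, fixed. Its origin is 75 mm below the pan's top.
- pan_top (a point): Centre of the scale pan's top face. Its height above the table varies, 55 to 75 mm: the scale's feet are set differently each time.
- hook_weight_c: bystander: steel hooked weight, 60 mm across, 75 mm tall; origin at its underside's centre
- cleaner: bystander: white plastic bottle, 48 mm across, 120 mm tall; origin at its underside's centre
- brush: bystander: hand brush lying on the table; origin at its underside's centre
- tray: bystander: grey plastic tray, 120 x 160 x 30 mm, with three small steel weights; origin at its underside's centre
- wrench: bystander: steel wrench lying on the table; origin at its underside's centre
- push_plate (a point): Middle of the flat upright rubber plate beside the grip post (6 mm thick, along the arm from 155 to 205 mm from the axis, 124 to 182 mm above the table), springy: it gives 1 mm per 3 N, up to 6 mm. The point lies on its working face, 180 mm from the axis, 13 mm clockwise of the arm's centre line. A finger on the outer side of the grip post bears on it to push the crank up (clockwise) and hold back the load.
There are look-alikes about, which are no part of the job. Leave any blue or orange look-alike of the weight alone.

How it is judged (in metres and radians):
On the way, in this order (a step that is already met when the one before it is completed fails the run):
1. the trigger is squeezed and the pawl is lifted clear of the teeth while the weight still hangs in the fork (value of joint trigger above 0.0045 m and contact force between weight and carriage above 8 N), for 0.1 s.
2. the weight stands on the scale pan, and the fork is clear of it (contact force between weight and scale above 10 N and contact force between weight and carriage below 0.3 N), for 0.2 s.
At the end, for the whole second after the job is handed in: The weight stands upright (within 0.05 rad) and still on the scale pan, the fork touches it nowhere, the pawl is down in a tooth (trigger within 2 mm of released), the crank is still, and nothing is held (all of step 2 and angle between weight's own z axis and vertical below 0.05 rad and value of joint trigger below 0.002 m and velocity of joint crank between -0.03 and 0.03 rad/s and linear speed of weight below 0.01 m/s).
It fails at once if the crank runs away (turns back faster than 1.2 rad/s) (velocity of joint crank above 1.2 rad/s).
It fails at once if the pawl is forced out under load (more than 18 N on the trigger post before the pawl is clear) (value of joint trigger below 0.004 m and contact force between any of the fingers, the arm and trigger_post above 18 N).
It fails at once if the weight is dropped on the pan or pressed into it (more than 50 N) (contact force between weight and scale above 50 N).
It fails at once if the robot handles the weight (contact force between any of the fingers, the arm and weight above 1 N).
It fails at once if a bystander is shifted by more than 20 mm (distance of any of hook_weight_c, cleaner, brush, tray, wrench from where it was at the start of the episode above 0.02 m).
It also fails if it takes over 67 s, if anything falls off the work surface, if the arm or the gripper's body presses on something with over 40 N, if the wrist force passes 120 N, or if a joint passes its speed limit or range.

### The arm

A 6-joint arm with a two-finger parallel gripper is mounted at the origin on the work surface. World frame = base frame: x ahead of the robot, y to its left, z up, the work surface at z = 0. Lengths are in mm, angles in degrees, forces in N, time in s.
With the tool pointing down it reaches from about 350 to 850 mm from the base axis. Payload 8.1 kg.
Tool frame: the origin (TCP) lies midway between the tips of the shut fingers; the grasp point (between the pads) lies 19 mm behind it; z points along the fingers, y is the direction in which the jaws open and shut (so a half turn about z gives the same grasp; the last joint's range is limited). The gripper opens to 85 mm and grips with 20 to 120 N. Pads are 22 mm wide; open, the fingers measure 114 mm over their backs; the gripper's body (76 mm by 85 mm) begins 54 mm behind the grasp point. The pads swing forward as they close: fully open they stand 13 mm farther back than shut.
Start: joints at [-73.934, 7.471, 85.268, -0, 87.261, -4.893], TCP at [214.638, -560.3, 231.292] pointing down, gripper open.
Joint ranges: [-169.43, 169.43], [-51.17, 129.36], [1.28, 143.12], [-76.62, 256.62], [0, 156.53], [-152.29, 152.29]. Speed limits (degrees/s): [136.94, 136.94, 159.86, 180, 180, 180].

### API

Orientations are given as [roll, pitch, yaw] about the fixed x, y, z axes, in that order (R = Rz(yaw) Ry(pitch) Rx(roll)).
In Python, from bench import r gives the robot as it stands.
- The arm moves only by the shell command python3 -m jog 'ROWS' [FORCE]. ROWS is JSON, a list of rows, each a list of 5 numbers: the shift along the tool's x, y, z in m, then the turn about the tool's z in rad, then the opening, from 0 (shut) to 1 (fully open). A call has 1 to 20 rows; each row is the pose to reach, as a shift and turn from the pose measured when the call began, along the tool's axes at that moment; what a row does not reach only later rows make up. A row lasts 1/10 s, in which the tool goes at most 50 mm and 8.59 degrees, less where a joint would pass 70% of its speed; a pose out of reach is approached as far as the arm can. A call with a gripper value outside its range is refused whole. The fingers move at their own pace and stop on an object; FORCE is the grip in N (left out, the last holds). Time passes only in rows, so rows that repeat a pose let the fingers close. It gives the time, the measured TCP pose, the force and the opening at its end, in the units of the state.
- r.sense(): the state, without advancing time (a new reading comes with each control period).
- r.snapshot(name): name is "scene" or "top"; returns a dict with "pixels" (400x640x3 uint8, red, green, blue), "K" (3x3 intrinsics, pixels), "R" (3x3) and "t" (3): a world point X has camera coordinates R X + t. Camera axes: x right, y down, z forward; pixel columns grow to the right and rows downward; lengths in mm; the calibration is good to about 2 mm. A picture is of the moment at which its call begins. There is no depth.
- r.hand_in(): hands the job in, once; it reports no verdict.
The state is a dict: "time": time; "joint_pos": joint angles; "qd": joint speeds; "joint_efforts": joint torques, N m; "tool_pos": TCP position; "tcp_rot": TCP orientation; "ft_force": force on the tool from outside, world axes, zero at the start; "wrist_torque": the same for the moment, N m; "finger_gap": finger opening in mm.
Only numpy, scipy, OpenCV 4.12 (cv2) and the standard library are available. Lean on these libraries where they do the work, as an engineer would, in place of code of your own. Each camera call takes 0.05 s, during which the arm holds its last target.

## Working session

There is one attempt and no reset: what is moved stays moved. The work goes in short steps, Python scripts to look and compute and a shell command to move; the robot and the scene stay as the last step left them, time stands still between calls to the robot, and variables do not carry over. Pictures are saved under pics/ and viewed, and the job is handed in when it is done.

```bash
ls; mkdir -p pics; python3 - <<'E'
from bench import r
import cv2,numpy as np
s=r.sense(); print(s)
for n in("scene","top"):
    d=r.snapshot(n); cv2.imwrite(f"pics/{n}0.png",cv2.cvtColor(d["pixels"],cv2.COLOR_RGB2BGR))
    np.savez(f"pics/{n}0.npz",**{k:d[k] for k in("pixels","K","R","t")})
    print(n,d["K"],d["R"],d["t"])
E
```

```text
pics
{'time': 0.0, 'joint_pos': array([-7.39333524e+01,  7.51541855e+00,  8.53316367e+01,  1.04225192e-03,
        8.72600398e+01, -4.89478456e+00]), 'qd': array([ 0.01948874, -0.01666387,  0.08818095, -0.03077602, -0.09093194,
        0.05156034]), 'joint_efforts': array([ 2.35114785e-03, -5.69396317e+01, -5.00552738e+01, -1.68443485e-04,
        1.50641991e-02, -9.02486840e-05]), 'tool_pos': array([ 214.49893631, -559.75099238,  230.21859047]), 'tcp_rot': array([-1.79893384e+02, -1.01751820e-02,  2.09613719e+01]), 'ft_force': array([-0.53130021, -0.08643906, -0.25121679]), 'wrist_torque': array([-0.00393833,  0.00097192,  0.00735783]), 'finger_gap': 85.56774810044638}
scene [[390.13649707   0.         316.22608424]
 [  0.         390.13649707 201.11940049]
 [  0.           0.           1.        ]] [[ 0.04949042  0.99857494  0.01996969]
 [ 0.77927684 -0.0261002  -0.62613607]
 [-0.62472258  0.04654965 -0.77945803]] [   9.31140219 -372.33566022 1743.89187461]
top [[383.04856897   0.         320.42823877]
 [  0.         383.04856897 201.12575161]
 [  0.           0.           1.        ]] [[ 0.00409977 -0.99998121 -0.00455748]
 [-0.99043203 -0.00343187 -0.13795872]
 [ 0.13794049  0.00507947 -0.99042749]] [ -44.43686002  567.76271613 1208.11715641]
```

View pics/scene0.png

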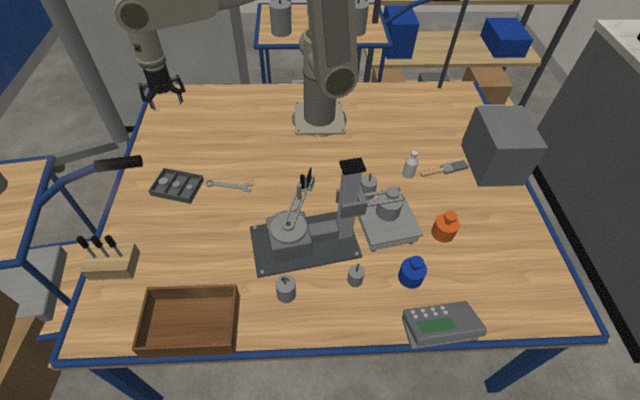

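View pics/top0.png

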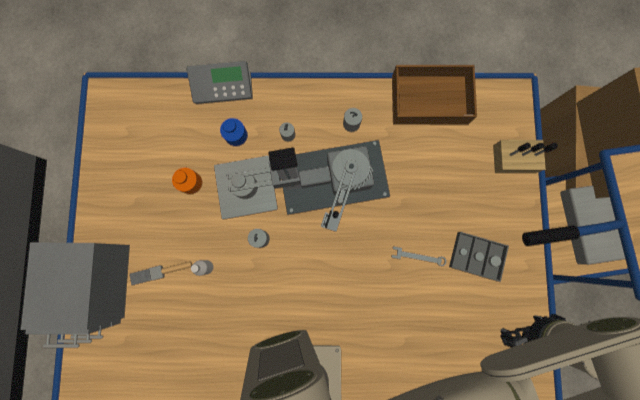

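The scene view shows the lift hub at (290,222), the posts at (305,180) and the hanging weight at (390,203). In the top view the hub is at (351,167), the arm end at (333,220) and the fork and weight at (240,182). Next I'll take close crops.

```bash
python3 - <<'E'
import cv2
a=cv2.imread("pics/top0.png")[135:245,205:405]; cv2.imwrite("pics/t0c.png",cv2.resize(a,None,fx=4,fy=4,interpolation=cv2.INTER_CUBIC))
a=cv2.imread("pics/scene0.png")[145:285,240:440]; cv2.imwrite("pics/s0c.png",cv2.resize(a,None,fx=4,fy=4,interpolation=cv2.INTER_CUBIC))
E
```

```text
(no output)
```

View pics/t0c.png

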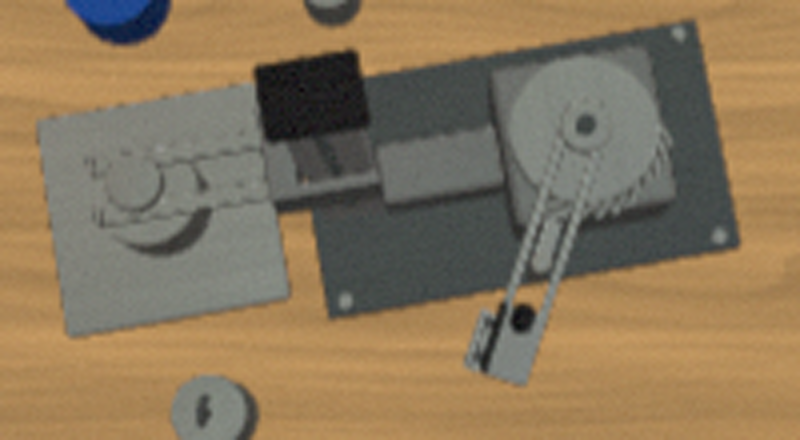

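View pics/s0c.png

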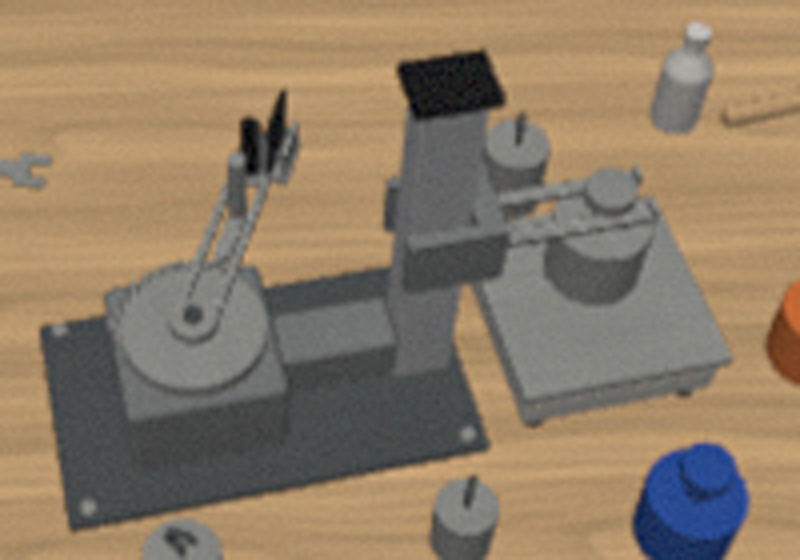

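Candidates:
- **Weight:** the hanging grey one, top px (238,181), scene px (392,200). Look-alikes are blue (233,131), orange (185,180) and the hooked greys (258,238), (287,130), (353,119).
- **Grip post:** black, top px (335,214). The black plate beside it is at (327,219), and the black column cap at (283,158) is not it.
- **Trigger:** the steel post, scene px (299,185).

Next I'll measure by triangulating across the two views.

```bash
cat > h.py <<'E'
import numpy as np
def cam(f):
    d=np.load(f); K,R,t=d["K"],d["R"],d["t"]; return K,R,t,-R.T@t
def ray(c,p):
    K,R,t,C=c; v=R.T@np.linalg.solve(K,[p[0],p[1],1.]); return C,v/np.linalg.norm(v)
def plane(c,p,z):
    C,v=ray(c,p); return C+v*(z-C[2])/v[2]
def proj(c,X):
    K,R,t,C=c; q=K@(R@np.asarray(X,float)+t); return q[:2]/q[2]
def tri(c1,p1,c2,p2):
    C1,v1=ray(c1,p1);C2,v2=ray(c2,p2)
    s=np.linalg.lstsq(np.c_[v1,-v2],C2-C1,rcond=None)[0]
    a,b=C1+v1*s[0],C2+v2*s[1]; return (a+b)/2,np.linalg.norm(a-b)
E
python3 - <<'E'
from h import *
import cv2
T=cam("pics/top0.npz");S=cam("pics/scene0.npz"); print(T[3],S[3])
# crops are x4 with cv2 half pixel: px = off + (u+.5)/4-.5
t=lambda u,v:(205+(u+.5)/4-.5,135+(v+.5)/4-.5)
s=lambda u,v:(240+(u+.5)/4-.5,145+(v+.5)/4-.5)
print("hub",tri(T,t(585,124),S,s(193,314)), plane(T,t(585,124),128),plane(S,s(193,314),128))
for n,a,b in(("baseBL",(346,300),(58,330)),("baseTR",(679,33),(468,434)),):
    print(n,tri(T,t(*a),S,s(*b)),plane(T,t(*a),12))
print("baseBR",plane(T,t(719,236),12),"scene",plane(S,s(58,330),12),plane(S,s(88,507),12),plane(S,s(468,434),12))
img=cv2.imread("pics/top0.png"); m=img.max(2)
print(img[205:232,320:345].max(2))
E
```

```text
[ 395.86429594  -48.62413804 1274.67774452] [1379.14036289 -100.19372961 1125.97179912]
hub (array([ 665.36740786, -134.5845788 ,  129.09380208]), np.float64(1.6380806482147292)) [ 665.60113969 -135.48798113  128.        ] [ 664.65863539 -133.80311653  128.        ]
baseBL (array([577.63933516, -99.40158256,  53.06306922]), np.float64(311.8461712250217)) [542.90257259  54.99740935  12.        ]
baseTR (array([765.37356199, -69.51439332, 181.58402144]), np.float64(276.9447886036014)) [ 772.20417379 -224.6424324    12.        ]
baseBR [ 597.71566185 -255.29452043   12.        ] scene [ 594.5034504  -254.43205288   12.        ] [ 767.62186129 -222.05107797   12.        ] [711.78402974  89.34752501  12.        ]
[[ 78  72  78  74  78  77  78  74  77  76  80  78 100 136 131  81  72  77
   84  88  97 119 101 131 130]
 [ 76  78  76  75  76  75  70  74  69  72  74  86 120 128 117 119 124 128
  140 144 145 166 135 131 147]
 [ 75  74  70  69  72  81  92  89  90 126 127 117 134 133 148 174 173 177
  170 177 172 163 140 135 150]
 [ 78  84  87 111 134 139 142 142 150 182 176 147 132 139 180 183 1
[... 1753 characters left out ...]
31 130 130 133 129 132 132 133 134 131
  145 181 183 181 182 181 182]
 [175 142 122 133 128  52  50 102 130 131 130 130 131 128 133 131 134 134
  164 183 184 186 183 179 183]
 [182 172 154 140 142  82  62 113 132 130 129 132 129 132 135 132 130 139
  180 183 178 179 179 176 182]
 [183 180 177 163 165 136 115 127 126 123 131 135 133 131 132 135 130 143
  170 175 171 172 170 172 174]
 [172 171 175 169 173 168 156 150 136 139 130 123 125 129 132 132 132 156
  172 171 174 169 172 172 173]
 [170 172 170 173 171 169 172 171 172 169 150 139 145 133 123 122 132 170
  177 174 171 173 173 173 177]
 [176 180 173 178 179 177 178 180 178 177 177 180 176 154 143 143 152 179
  179 181 179 180 179 179 178]]
```

```bash
python3 - <<'E'
import cv2
a=cv2.imread("pics/top0.png")[190:235,315:375]; cv2.imwrite("pics/t0d.png",cv2.resize(a,None,fx=13,fy=13,interpolation=cv2.INTER_CUBIC))
a=cv2.imread("pics/scene0.png")[163:223,280:320]; cv2.imwrite("pics/s0d.png",cv2.resize(a,None,fx=10,fy=10,interpolation=cv2.INTER_CUBIC))
E
```

```text
(no output)
```

View pics/t0d.png

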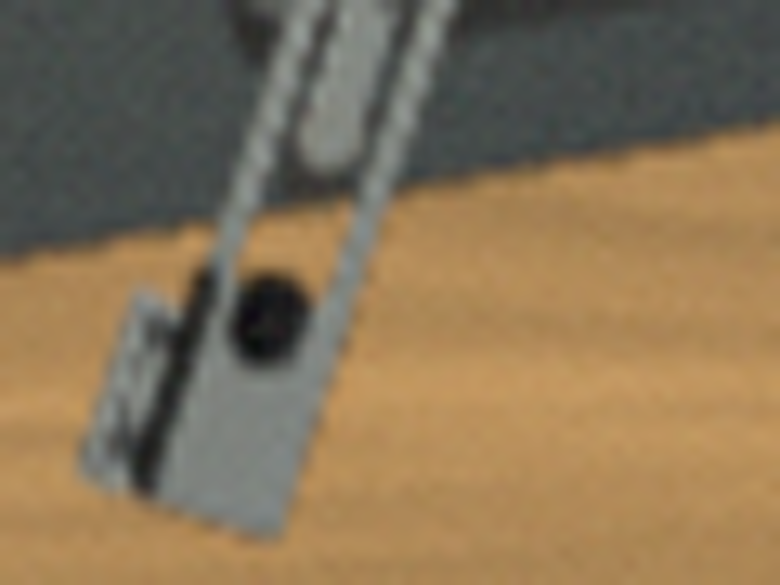

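View pics/s0d.png

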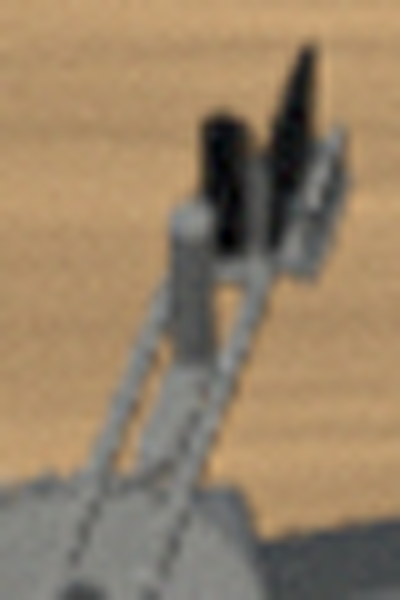

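The top crop shows the grip post disc at (335.1,214.1), the plate left of it (clockwise) and the trigger tip near (340,200). In the scene crop the grip top is near (302.5,175), the trigger top near (299,184) and the plate at (309,175).

```bash
python3 - <<'E'
from h import *
T=cam("pics/top0.npz");S=cam("pics/scene0.npz")
t=lambda u,v:(315+(u+.5)/13-.5,190+(v+.5)/13-.5)
s=lambda u,v:(280+(u+.5)/10-.5,163+(v+.5)/10-.5)
H=np.array([665.2,-134.6])
for n,a,b in(("grip",(270,318),(226,125)),("trig",(330,138),(193,213))):
    X,e=tri(T,t(*a),S,s(*b)); print(n,X,e)
    for c,p in((T,t(*a)),(S,s(*b))):
        Q=plane(c,p,182)[:2]; d=Q-H; print(Q,np.hypot(*d),np.degrees(np.arctan2(d[1],d[0])))
Q=plane(T,t(285,535),122)[:2]-H; print("endcorner",np.hypot(*Q),np.degrees(np.arctan2(Q[1],Q[0])))
# candidate fit: reprojection for angle guess
for ang in (160,161,162,163):
    a=np.radians(ang);u=np.array([np.cos(a),np.sin(a)])
    print(ang,[ (proj(c,[*(H+160*u),182]).round(1),proj(c,[*(H+120*u),182]).round(1)) for c in(T,S)])
E
```

```text
grip [511.02467838 -85.1710054  181.46101115] 1.3376186457699033
[510.93692613 -85.82102888] 161.79148303951513 162.45271232794963
[511.57075562 -84.51256255] 161.588044481242 161.94258068388555
trig [550.8963705  -97.61703571 183.65322005] 2.9410196823207158
[551.06670379 -99.16374951] 119.5078957769881 162.75141021827736
[549.5667482  -96.14260266] 121.86065949243417 161.60386613553192
endcorner 203.0261613383153 167.67632331631867
160 [(array([333.2, 212.6]), array([338. , 199.7])), (array([303.6, 175.8]), array([299.7, 184.5]))]
161 [(array([334.2, 213. ]), array([338.7, 199.9])), (array([302.8, 175.6]), array([299.1, 184.4]))]
162 [(array([335.1, 213.3]), array([339.4, 200.1])), (array([302. , 175.4]), array([298.4, 184.2]))]
163 [(array([336. , 213.6]), array([340. , 200.4])), (array([301.1, 175.2]), array([297.8, 184.1]))]
```

```bash
python3 - <<'E'
from h import *
import cv2
T=cam("pics/top0.npz");S=cam("pics/scene0.npz")
a=cv2.imread("pics/top0.png")[155:225,205:290]; cv2.imwrite("pics/t0e.png",cv2.resize(a,None,fx=8,fy=8,interpolation=cv2.INTER_CUBIC))
a=cv2.imread("pics/scene0.png")[180:260,340:430]; cv2.imwrite("pics/s0e.png",cv2.resize(a,None,fx=7,fy=7,interpolation=cv2.INTER_CUBIC))
E
```

```text
(no output)
```

View pics/t0e.png

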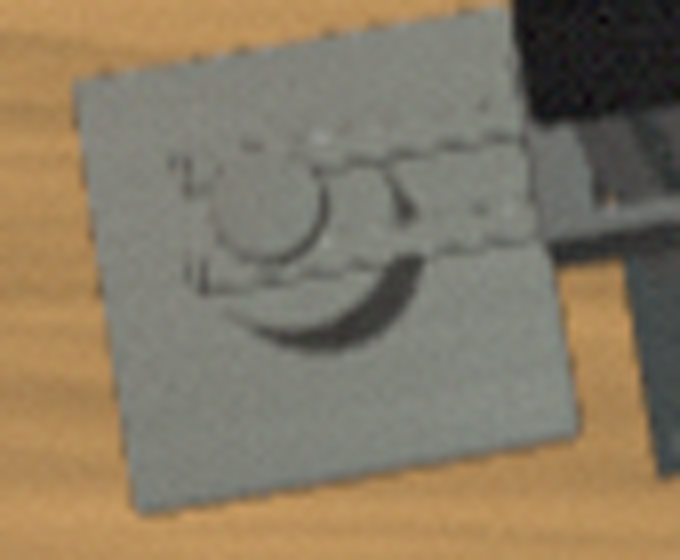

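View pics/s0e.png

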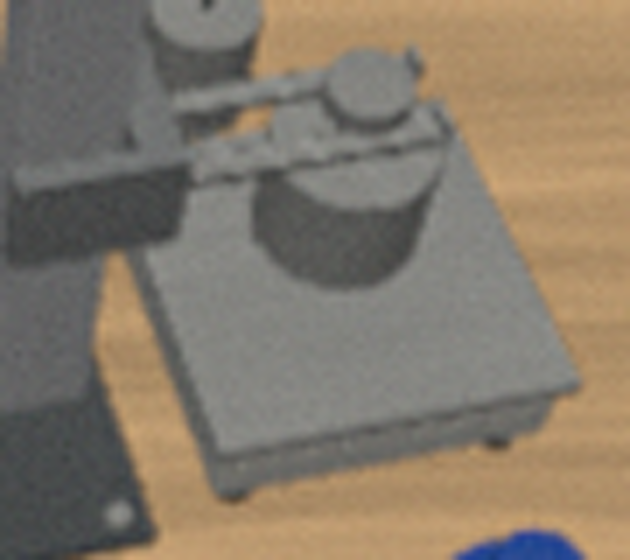

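```bash
python3 - <<'E'
from h import *
T=cam("pics/top0.npz");S=cam("pics/scene0.npz")
t=lambda u,v:(205+(u+.5)/8-.5,155+(v+.5)/8-.5)
s=lambda u,v:(340+(u+.5)/7-.5,180+(v+.5)/7-.5)
print(tri(T,t(77,82),S,s(579,383)),tri(T,t(136,513),S,s(447,104)))
# calib bias from a known point: hub/grip fork tine tip known heights
print("tip",tri(T,t(202,292),S,s(448,125)))
for z in (55,60,65,70,75):
    P=[plane(T,t(*p),z) for p in((77,82),(136,513),(578,435))]
    Q=[plane(S,s(*p),z) for p in((579,383),(222,448))]
    print(z,np.linalg.norm(P[0]-P[1]),np.linalg.norm(P[1]-P[2]),np.linalg.norm(Q[0]-Q[1]),(P[0]-Q[0])[:2])
E
```

```text
(array([681.54392128, 302.64514534,  66.92332626]), np.float64(2.7090208719186566)) (array([507.41146356, 273.47530198,  63.16435725]), np.float64(3.9462878977680793))
tip (array([584.51499886, 237.64481049, 140.91886032]), np.float64(16.0907831836395))
55 178.92855933794164 179.06264064617878 177.29986791672235 [10.57957747 -3.94099853]
60 178.19505181867243 178.3285834681622 176.47211564508484 [ 6.10369353 -3.48072401]
65 177.46154429940322 177.5945262901456 175.64436337344728 [ 1.62780958 -3.0204495 ]
70 176.72803678013383 176.860469112129 174.8166111018096 [-2.84807437 -2.56017498]
75 175.99452926086457 176.1264119341124 173.98885883017212 [-7.32395832 -2.09990047]
```

```bash
cat >> h.py <<'E'
H=np.array([664.4,-134.6])
def target(adeg,rad=145,tan=0):
    a=np.radians(adeg); return H+rad*np.array([np.cos(a),np.sin(a)])+tan*np.array([-np.sin(a),np.cos(a)])
def rel(s,p,z,yaw):
    "tool-frame shift (m) and turn (rad) from sensed state"
    from scipy.spatial.transform import Rotation as Ro
    R=Ro.from_euler("xyz",s["tcp_rot"],degrees=True).as_matrix()
    d=R.T@(np.array([p[0],p[1],z])-s["tool_pos"])/1000
    return d.round(4),round(float(np.radians(s["tcp_rot"][2]-yaw)),3)
E
python3 - <<'E'
from h import *
from bench import r
s=r.sense(); print(rel(s,target(162,145,3),240,72),target(162,145,3))
E
```

```text
(array([ 0.4576, -0.325 , -0.009 ]), -0.891) [525.56975415 -92.64570536]
```

```bash
python3 -m jog '[[0.02,-0.015,0,-0.05,1],[0.055,-0.04,0,-0.12,1],[0.09,-0.065,-0.005,-0.19,1],[0.125,-0.09,-0.009,-0.26,1],[0.16,-0.115,-0.009,-0.33,1],[0.195,-0.14,-0.009,-0.4,1],[0.23,-0.165,-0.009,-0.47,1],[0.265,-0.19,-0.009,-0.54,1],[0.3,-0.215,-0.009,-0.61,1],[0.335,-0.24,-0.009,-0.68,1],[0.37,-0.265,-0.009,-0.75,1],[0.405,-0.29,-0.009,-0.82,1],[0.44,-0.313,-0.009,-0.87,1],[0.458,-0.325,-0.009,-0.891,1],[0.458,-0.325,-0.009,-0.891,1],[0.458,-0.325,-0.009,-0.891,1]]' 20; python3 - <<'E'
from h import *
from bench import r
import cv2
s=r.sense(); print(rel(s,target(162,145,3),136,72),s["tool_pos"],s["tcp_rot"],s["ft_force"],s["joint_pos"])
for n,c in(("scene",(150,230,270,350)),("top",(180,250,290,390))):
    d=r.snapshot(n); a=cv2.cvtColor(d["pixels"],cv2.COLOR_RGB2BGR)[c[0]:c[1],c[2]:c[3]]
    cv2.imwrite(f"pics/{n}1.png",cv2.resize(a,None,fx=7,fy=7,interpolation=cv2.INTER_CUBIC))
E
```

```text
time: 1.7
tool_pos: [525.6, -92.3, 239.4]
tcp_rot: [-179.9, -0.1, 72.1]
ft_force: [0.6, -0.7, 0.3]
finger_gap: 85.0
(array([-0.0005,  0.0003,  0.1034]), 0.001) [525.63042551 -92.2640497  239.36805952] [-1.79875384e+02 -5.45057472e-02  7.20618551e+01] [ 0.55234505 -0.65695643  0.31319096] [-1.55021866e+01 -2.90678814e+00  9.50817802e+01  5.97912403e-02
  8.79471957e+01  2.43369362e+00]
```

View scene.

View pics/scene1.png

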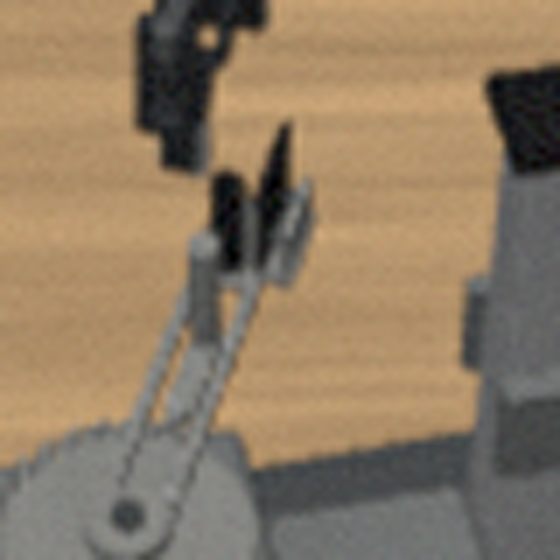

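View pics/top1.png

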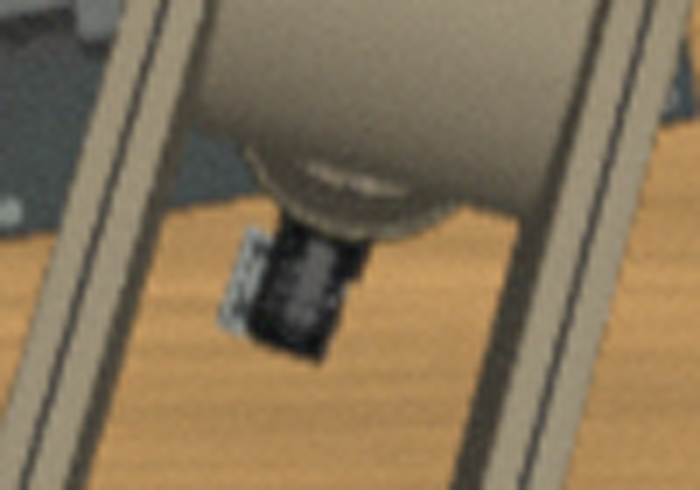

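```bash
python3 -m jog '[[-0.0005,0,0.01,0,1],[-0.0005,0,0.02,0,1],[-0.0005,0,0.03,0,1],[-0.0005,0,0.04,0,1],[-0.0005,0,0.047,0,1],[-0.0005,0,0.053,0,1],[-0.0005,0,0.059,0,1],[-0.0005,0,0.064,0,1],[-0.0005,0,0.064,0,1]]'; python3 - <<'E'
from h import *
from bench import r
import cv2
s=r.sense(); print(rel(s,target(162,145,3),136,72),s["ft_force"])
for n,c in(("scene",(150,230,270,350)),):
    d=r.snapshot(n); a=cv2.cvtColor(d["pixels"],cv2.COLOR_RGB2BGR)[c[0]:c[1],c[2]:c[3]]
    cv2.imwrite(f"pics/{n}2.png",cv2.resize(a,None,fx=7,fy=7,interpolation=cv2.INTER_CUBIC))
E
```

```text
time: 2.7
tool_pos: [524.8, -93.5, 174.8]
tcp_rot: [-179.8, -0.1, 71.9]
ft_force: [-0.3, 0.0, 0.0]
finger_gap: 85.3
(array([0.001 , 0.0006, 0.0388]), -0.001) [-0.28634055  0.03731652  0.0386981 ]
```

View pics/scene2.png

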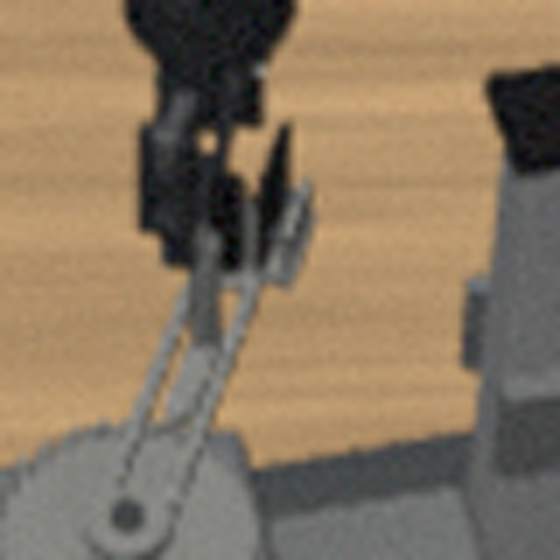

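```bash
python3 - <<'E'
from h import *
S=cam("pics/scene0.npz")
for rad in (102.5,88,187.5,202):
    for tan in(3-11,3,3+11):
        p=target(162,rad,tan); print(rad,tan,((proj(S,[*p,188])-[270,150])*7).round())
E
```

```text
102.5 -8 [205. 261.]
102.5 3 [181. 256.]
102.5 14 [158. 251.]
88 -8 [195. 284.]
88 3 [172. 279.]
88 14 [149. 274.]
187.5 -8 [256. 130.]
187.5 3 [234. 125.]
187.5 14 [212. 121.]
202 -8 [265. 109.]
202 3 [243. 104.]
202 14 [220.  99.]
```

The inner finger tip is at crop (175,262), close to the predicted (181,256), so the alignment is confirmed. Descending.

```bash
python3 -m jog '[[0.0005,0,0.006,0,1],[0.0005,0,0.012,0,1],[0.0005,0,0.018,0,1],[0.0005,0,0.024,0,1],[0.0005,0,0.03,0,1],[0.0005,0,0.035,0,1],[0.0005,0,0.038,0,1],[0.0005,0,0.038,0,1]]'; python3 - <<'E'
from h import *
from bench import r
import cv2
s=r.sense(); print(rel(s,target(162,145,0),136,72),s["ft_force"])
for n,c in(("scene",(150,230,270,350)),("top",(180,250,290,390))):
    d=r.snapshot(n); a=cv2.cvtColor(d["pixels"],cv2.COLOR_RGB2BGR)[c[0]:c[1],c[2]:c[3]]
    cv2.imwrite(f"pics/{n}3.png",cv2.resize(a,None,fx=7,fy=7,interpolation=cv2.INTER_CUBIC))
E
```

```text
time: 3.55
tool_pos: [524.7, -93.0, 136.7]
tcp_rot: [-179.8, -0.1, 71.9]
ft_force: [-0.1, -0.2, 0.1]
finger_gap: 85.4
(array([0.0036, 0.0007, 0.0007]), -0.001) [-0.06175002 -0.19533179  0.14363817]
```

View pics/scene3.png

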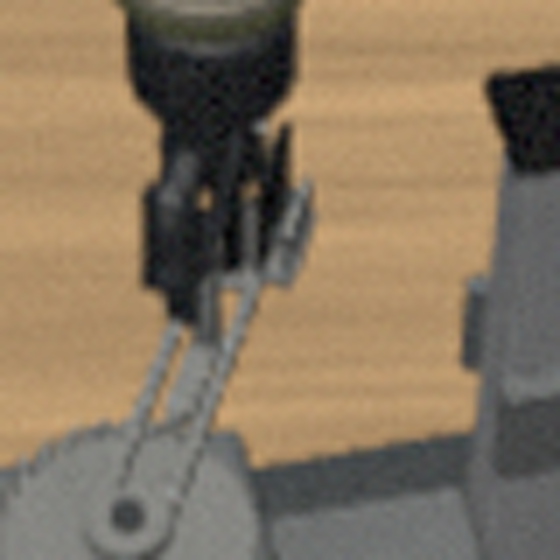

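View pics/top3.png

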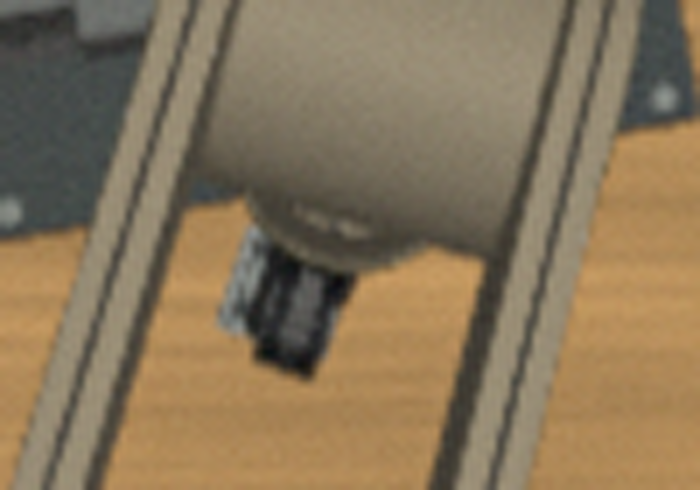

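```bash
python3 -m jog '[[0.001,0.0005,0,0,0.85],[0.002,0.0005,0,0,0.82],[0.003,0.0005,0,0,0.82],[0.004,0.0005,0,0,0.82],[0.005,0.0005,0,0,0.82],[0.005,0.0005,0,0,0.82]]'; python3 -m jog '[[0.001,0,0,0,0.82],[0.002,0,0,0,0.82],[0.002,0,0,0,0.82]]';
```

```text
time: 4.25
tool_pos: [527.3, -88.7, 137.7]
tcp_rot: [-179.9, -0.0, 72.0]
ft_force: [-0.5, -1.5, 0.7]
finger_gap: 69.8
time: 4.55
tool_pos: [527.9, -87.1, 137.7]
tcp_rot: [-179.9, 0.0, 72.0]
ft_force: [-0.8, -5.1, 1.0]
finger_gap: 69.9
```

```bash
python3 -m jog '[[0.0005,0,0,0,0.82],[0.001,0,0,0,0.82],[0.001,0,0,0,0.82]]'; python3 -m jog '[[0.0005,0,0,0,0.82],[0.001,0,0,0,0.82],[0.001,0,0,0,0.82]]';python3 -m jog '[[0.0005,0,0,0,0.82],[0.001,0,0,0,0.82],[0.001,0,0,0,0.82]]';
```

```text
time: 4.85
tool_pos: [528.0, -86.6, 137.7]
tcp_rot: [-179.9, 0.1, 71.9]
ft_force: [-2.3, -5.8, 0.7]
finger_gap: 70.3
time: 5.15
tool_pos: [528.2, -86.2, 137.7]
tcp_rot: [-179.9, 0.1, 71.9]
ft_force: [-1.8, -7.0, 0.8]
finger_gap: 70.3
time: 5.45
tool_pos: [528.3, -85.9, 137.7]
tcp_rot: [-179.9, 0.2, 71.9]
ft_force: [-2.2, -6.6, 1.3]
finger_gap: 70.0
```

```bash
python3 -m jog '[[0.001,0,0,0,0.82],[0.002,0,0,0,0.82],[0.002,0,0,0,0.82]]'; python3 -m jog '[[0.001,0,0,0,0.82],[0.002,0,0,0,0.82],[0.002,0,0,0,0.82]]'
```

```text
time: 5.75
tool_pos: [528.8, -84.8, 137.7]
tcp_rot: [-179.9, 0.2, 71.9]
ft_force: [-1.9, -6.7, -0.4]
finger_gap: 69.7
time: 6.05
tool_pos: [529.3, -83.6, 137.8]
tcp_rot: [-179.9, 0.3, 71.9]
ft_force: [-0.5, -7.0, 0.4]
finger_gap: 70.2
```

```bash
python3 -m jog '[[0.001,0,0,0,0.82],[0.002,0,0,0,0.81],[0.0025,0,0,0,0.8],[0.0025,0,0,0,0.79],[0.0025,0,0,0,0.78],[0.0025,0,0,0,0.77],[0.0025,0,0,0,0.76],[0.0025,0,0,0,0.75],[0.0025,0,0,0,0.75]]'; python3 - <<'E'
from h import *
from bench import r
s=r.sense(); print(rel(s,target(162,145,0),136,72),s["ft_force"],s["finger_gap"])
E
```

```text
time: 6.95
tool_pos: [530.0, -81.9, 138.1]
tcp_rot: [-179.9, 0.4, 71.9]
ft_force: [-2.5, -7.4, 3.2]
finger_gap: 64.0
(array([-0.0086, -0.0009,  0.0021]), -0.002) [-2.4964891  -7.38787773  3.18498008] 63.95024415808953
```

```bash
python3 -m jog '[[0.001,-0.0005,0,0,0.74],[0.001,-0.001,0,0,0.73],[0.001,-0.001,0,0,0.72],[0.001,-0.001,0,0,0.72]]'; python3 - <<'E'
from h import *
from bench import r
s=r.sense(); f=s["ft_force"];print(rel(s,target(162,145,0),136,72),f,"tx",f@[.31,.951,0],"ty",f@[.951,-.31,0],s["finger_gap"])
E
```

```text
time: 7.35
tool_pos: [529.7, -81.5, 138.6]
tcp_rot: [180.0, 0.4, 71.9]
ft_force: [-1.7, -7.6, 2.4]
finger_gap: 62.0
(array([-0.0088, -0.0005,  0.0026]), -0.002) [-1.6592302  -7.61928892  2.41397531] tx -7.76030512455684 ty 0.7840516414395151 61.95113590299738
```

```bash
python3 -m jog '[[0.001,-0.0005,0.001,0,0.71],[0.001,-0.0005,0.002,0,0.70],[0.001,-0.0005,0.002,0,0.69],[0.001,-0.0005,0.002,0,0.68],[0.001,-0.0005,0.002,0,0.68]]'; cat > q.py <<'E'
from h import *
from bench import r
s=r.sense(); f=s["ft_force"]; y=np.radians(s["tcp_rot"][2]); 
p=s["tool_pos"][:2]-H
print("polar",np.hypot(*p).round(1),np.degrees(np.arctan2(p[1],p[0])).round(2),"yaw-90-..",(s["tcp_rot"][2]+90).round(2),"z",s["tool_pos"][2].round(1),"tx",(f@[np.cos(y),np.sin(y),0]).round(1),"ty",(f@[np.sin(y),-np.cos(y),0]).round(1),"fz",f[2].round(1),"gap",s["finger_gap"].round(1),"Mz",s["wrist_torque"].round(2),s["time"])
E
python3 q.py
```

```text
time: 7.85
tool_pos: [530.8, -81.6, 138.4]
tcp_rot: [179.8, 0.5, 71.9]
ft_force: [-1.6, -7.0, 6.7]
finger_gap: 58.3Traceback (most recent call last):
  File "q.py", line 5, in <module>
    print("polar",np.hypot(*p).round(1),np.degrees(np.arctan2(p[1],p[0])).round(2),"yaw-90-..",(s["tcp_rot"][2]+90).round(2),"z",s["tool_pos"][2].round(1),"tx",(f@[np.cos(y),np.sin(y),0]).round(1),"ty",(f@[np.sin(y),-np.cos(y),0]).round(1),"fz",f[2].round(1),"gap",s["finger_gap"].round(1),"Mz",s["wrist_torque"].round(2),s["time"])
                                                                                                                                                                                                                                                                         ^^^^^^^^^^^^^^^^^^^^^
AttributeError: 'float' object has no attribute 'round'
```

```bash
sed -i 's/s\["finger_gap"\].round(1)/round(s["finger_gap"],1)/' q.py; python3 q.py; python3 -m jog '[[0.001,-0.0005,0,0,0.67],[0.001,-0.0005,0,0,0.66],[0.001,-0.0005,0,0,0.65],[0.001,-0.0005,0,0,0.65]]'; python3 q.py
```

```text
polar 143.7 158.36 yaw-90-.. 161.88 z 138.4 tx -7.1 ty 0.6 fz 6.7 gap 58.3 Mz [-0.96  0.22  0.29] 7.85
time: 8.25
tool_pos: [531.1, -81.4, 139.0]
tcp_rot: [179.7, 0.6, 71.9]
ft_force: [-0.5, -7.6, 3.5]
finger_gap: 55.7
polar 143.5 158.26 yaw-90-.. 161.86 z 139.0 tx -7.3 ty 1.9 fz 3.5 gap 55.7 Mz [-0.94  0.23  0.29] 8.25
```

```bash
python3 -m jog '[[0.001,-0.0005,0,0,0.64],[0.001,-0.0005,0,0,0.63],[0.001,-0.0005,0,0,0.62],[0.001,-0.0005,0,0,0.62]]'; python3 q.py
```

```text
time: 8.65
tool_pos: [531.1, -81.2, 139.5]
tcp_rot: [179.6, 0.6, 71.9]
ft_force: [-1.4, -7.4, 3.3]
finger_gap: 53.0
polar 143.6 158.17 yaw-90-.. 161.85 z 139.5 tx -7.5 ty 1.0 fz 3.3 gap 53.0 Mz [-0.87  0.34  0.26] 8.65
```

```bash
python3 -m jog '[[0.001,-0.0005,0,0,0.61],[0.001,-0.0005,0,0,0.6],[0.001,-0.0005,0,0,0.59],[0.001,-0.0005,0,0,0.58],[0.001,-0.0005,0,0,0.57],[0.001,-0.0005,0,0,0.56],[0.001,-0.0005,0,0,0.55],[0.001,-0.0005,0,0,0.55]]'; python3 q.py
```

```text
time: 9.45
tool_pos: [529.9, -80.3, 140.4]
tcp_rot: [179.8, 0.7, 71.9]
ft_force: [-11.0, -3.5, 12.1]
finger_gap: 47.6
polar 145.1 158.03 yaw-90-.. 161.85 z 140.4 tx -6.7 ty -9.4 fz 12.1 gap 47.6 Mz [-0.29  1.99  0.25] 9.45
```

```bash
cat > arc.py <<'E'
import sys
from h import *
from bench import r
# arc.py radius yawlag(deg) thetas... : rows relative to the pose now
s=r.sense(); p=s["tool_pos"][:2]-H; ph=np.degrees(np.arctan2(p[1],p[0])); R=float(sys.argv[1]); lead=float(sys.argv[2])
print("dyaw: yaw+90-phi=",round(s["tcp_rot"][2]+90-ph,2))
for th in map(float,sys.argv[3:]):
    a=ph+np.degrees(th); yaw=a-90+lead
    d,t=rel(s,target(a,R),s["tool_pos"][2],yaw); print(th,d,t)
E
python3 arc.py 145.4 2 0.02 0.04 0.06 0.08 0.1 0.12 0.14 0.16 0.18 0.2
```

```text
dyaw: yaw+90-phi= 3.82
0.02 [-0.0029 -0.0005  0.    ] 0.012
0.04 [-0.0058 -0.0006  0.0001] -0.008
0.06 [-0.0087 -0.0006  0.0001] -0.028
0.08 [-0.0116 -0.0006  0.0001] -0.048
0.1 [-0.0145 -0.0006  0.0002] -0.068
0.12 [-0.0174 -0.0004  0.0002] -0.088
0.14 [-0.0203 -0.0003  0.0002] -0.108
0.16 [-0.0232 -0.      0.0003] -0.128
0.18 [-0.0261  0.0003  0.0003] -0.148
0.2 [-0.029   0.0006  0.0003] -0.168
```

```bash
python3 -m jog '[[-0.001,-0.0005,0,0,0.55],[-0.003,-0.0005,0,0,0.55],[-0.0058,-0.0006,0,-0.008,0.55],[-0.0087,-0.0006,0,-0.028,0.55],[-0.0116,-0.0006,0,-0.048,0.55],[-0.0145,-0.0006,0,-0.068,0.55],[-0.0174,-0.0004,0,-0.088,0.55],[-0.0203,-0.0003,0,-0.108,0.55],[-0.0232,0,0,-0.128,0.55],[-0.0261,0.0003,0,-0.148,0.55],[-0.029,0.0006,0,-0.168,0.55],[-0.029,0.0006,0,-0.168,0.55]]'; python3 q.py;python3 arc.py 145 2 0.01 0.03 0.05 0.07 0.09 0.11 0.13 0.15 0.17 0.19 0.2;python3 - <<'E'
from bench import r
import cv2
for n,c in(("scene",(140,260,260,440)),):
    d=r.snapshot(n); a=cv2.cvtColor(d["pixels"],cv2.COLOR_RGB2BGR)[c[0]:c[1],c[2]:c[3]]
    cv2.imwrite(f"pics/{n}4.png",cv2.resize(a,None,fx=4,fy=4,interpolation=cv2.INTER_CUBIC))
E
```

```text
time: 10.65
tool_pos: [521.3, -108.6, 140.6]
tcp_rot: [179.9, 0.7, 81.6]
ft_force: [3.5, -4.3, -3.5]
finger_gap: 47.4
polar 145.4 169.69 yaw-90-.. 171.55 z 140.6 tx -3.7 ty 4.1 fz -3.5 gap 47.4 Mz [-0.5  -0.56  0.72] 10.65
dyaw: yaw+90-phi= 1.87
0.01 [-0.0015  0.0004  0.    ] -0.012
0.03 [-0.0044  0.0004  0.0001] -0.032
0.05 [-0.0073  0.0004  0.0001] -0.052
0.07 [-0.0102  0.0005  0.0001] -0.072
0.09 [-0.0131  0.0006  0.0002] -0.092
0.11 [-0.016   0.0008  0.0002] -0.112
0.13 [-0.0188  0.001   0.0002] -0.132
0.15 [-0.0217  0.0014  0.0003] -0.152
0.17 [-0.0246  0.0017  0.0003] -0.172
0.19 [-0.0275  0.0022  0.0004] -0.192
0.2 [-0.0289  0.0024  0.0004] -0.202
```

View pics/scene4.png

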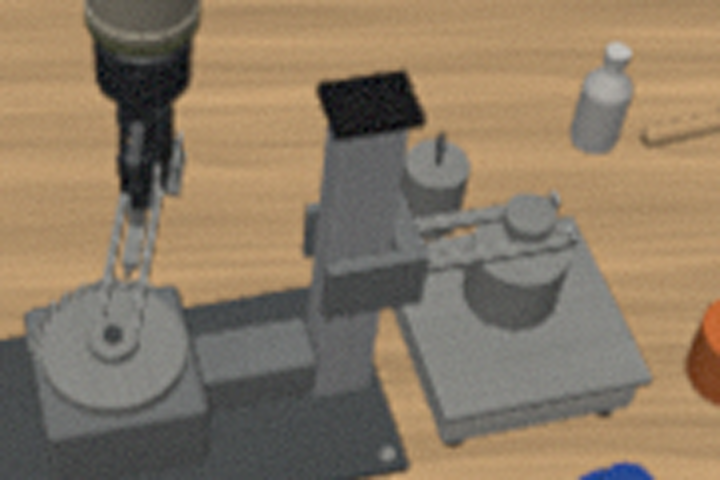

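```bash
python3 -m jog '[[-0.0015,0.0004,0,-0.012,0.55],[-0.0044,0.0004,0,-0.032,0.55],[-0.0073,0.0004,0,-0.052,0.55],[-0.0102,0.0005,0,-0.072,0.55],[-0.0131,0.0006,0,-0.092,0.55],[-0.016,0.0008,0,-0.112,0.55],[-0.0188,0.001,0,-0.132,0.55],[-0.0217,0.0014,0,-0.152,0.55],[-0.0246,0.0017,0,-0.172,0.55],[-0.0275,0.0022,0,-0.192,0.55],[-0.0289,0.0024,0,-0.202,0.55],[-0.0289,0.0024,0,-0.202,0.55]]'; python3 q.py;python3 arc.py 145 2 0.01 0.03 0.05 0.07 0.09 0.11 0.13 0.15;
```

```text
time: 11.9
tool_pos: [518.6, -138.0, 140.6]
tcp_rot: [-179.9, 0.7, 93.2]
ft_force: [-5.4, -4.2, -1.9]
finger_gap: 47.3
polar 145.8 -178.67 yaw-90-.. 183.15 z 140.6 tx -3.9 ty -5.6 fz -1.9 gap 47.3 Mz [-0.57  0.19  0.63] 11.9
dyaw: yaw+90-phi= 361.82
0.01 [-0.0015  0.0008  0.    ] 6.27
0.03 [-0.0044  0.0007  0.0001] 6.25
0.05 [-0.0073  0.0008  0.0001] 6.23
0.07 [-0.0102  0.0008  0.0001] 6.21
0.09 [-0.0131  0.001   0.0002] 6.19
0.11 [-0.016   0.0012  0.0002] 6.17
0.13 [-0.0189  0.0014  0.0002] 6.15
0.15 [-0.0217  0.0017  0.0003] 6.13
```

```bash
python3 -m jog '[[-0.0015,-0.0002,0,-0.012,0.55],[-0.0044,-0.0003,0,-0.032,0.55],[-0.0073,-0.0002,0,-0.052,0.55],[-0.0102,-0.0002,0,-0.072,0.55],[-0.0131,0,0,-0.092,0.55],[-0.016,0.0002,0,-0.112,0.55],[-0.0189,0.0004,0,-0.132,0.55],[-0.0217,0.0007,0,-0.152,0.55],[-0.0217,0.0007,0,-0.152,0.55]]'; sed -i 's/ph=np.degrees(np.arctan2(p\[1\],p\[0\]))/ph=np.degrees(np.arctan2(p[1],p[0]))%360/; s/np.radians(s\["tcp_rot"\]\[2\]-yaw)/np.radians((s["tcp_rot"][2]-yaw+180)%360-180)/' arc.py h.py; python3 q.py;python3 arc.py 146 2 0.01 0.02 0.03 0.04 0.05 0.06 0.07 0.08 0.1 0.12;python3 - <<'E'
from bench import r
import cv2
for n,c in(("scene",(140,260,260,440)),):
    d=r.snapshot(n); a=cv2.cvtColor(d["pixels"],cv2.COLOR_RGB2BGR)[c[0]:c[1],c[2]:c[3]]
    cv2.imwrite(f"pics/{n}5.png",cv2.resize(a,None,fx=4,fy=4,interpolation=cv2.INTER_CUBIC))
E
```

```text
time: 12.8
tool_pos: [520.5, -160.2, 140.6]
tcp_rot: [-179.8, 0.7, 101.9]
ft_force: [-0.6, -4.5, -4.6]
finger_gap: 47.2
polar 146.2 -169.93 yaw-90-.. 191.93 z 140.6 tx -4.3 ty -1.5 fz -4.6 gap 47.2 Mz [-0.52 -0.64  0.62] 12.8
dyaw: yaw+90-phi= 1.86
0.01 [-0.0015  0.0001  0.    ] -0.012
0.02 [-0.0029  0.0001  0.    ] -0.022
0.03 [-0.0044  0.0001  0.0001] -0.032
0.04 [-0.0058  0.0001  0.0001] -0.042
0.05 [-0.0073  0.0001  0.0001] -0.052
0.06 [-0.0088  0.0001  0.0001] -0.062
0.07 [-0.0102  0.0002  0.0001] -0.072
0.08 [-0.0117  0.0002  0.0001] -0.082
0.1 [-0.0146  0.0004  0.0002] -0.102
0.12 [-0.0175  0.0006  0.0002] -0.122
```

View pics/scene5.png

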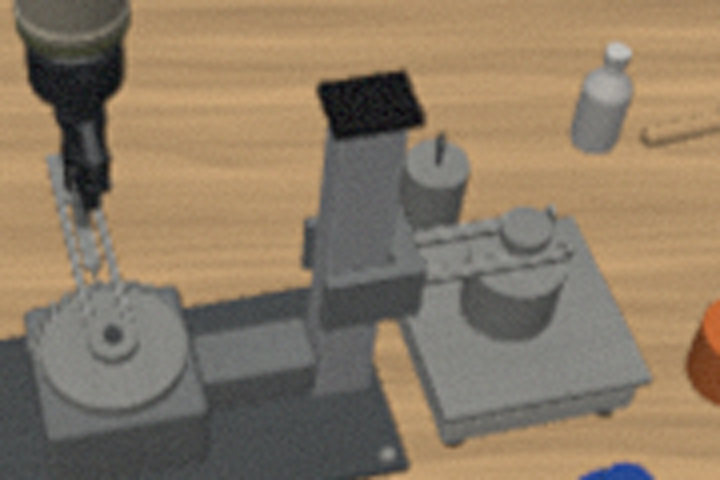

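```bash
python3 -m jog '[[-0.0015,0,0,-0.012,0.55],[-0.0029,0,0,-0.022,0.55],[-0.0044,0,0,-0.032,0.55],[-0.0058,0,0,-0.042,0.55],[-0.0073,0,0,-0.052,0.55],[-0.0073,0,0,-0.052,0.55]]';python3 q.py; python3 -m jog '[[-0.0015,0,0,-0.01,0.55],[-0.0029,0,0,-0.02,0.55],[-0.0044,0,0,-0.03,0.55],[-0.0058,0,0,-0.04,0.55],[-0.0058,0,0,-0.04,0.55]]'; python3 q.py
```

```text
time: 13.45
tool_pos: [522.0, -167.7, 140.7]
tcp_rot: [-179.7, 0.7, 104.9]
ft_force: [-0.2, -5.3, -4.1]
finger_gap: 46.8
polar 146.2 -166.92 yaw-90-.. 194.95 z 140.7 tx -5.0 ty -1.6 fz -4.1 gap 46.8 Mz [-0.56 -0.6   0.56] 13.45
time: 13.95
tool_pos: [523.2, -173.0, 140.6]
tcp_rot: [-179.7, 0.7, 107.3]
ft_force: [-3.6, -1.5, -2.0]
finger_gap: 47.4
polar 146.3 -164.77 yaw-90-.. 197.27 z 140.6 tx -0.3 ty -3.9 fz -2.0 gap 47.4 Mz [ 0.06 -0.24  0.31] 13.95
```

The load came off at tool polar angle about 194 to 195°, so the weight stands at a crank angle of about 0.59. Tooth 4 (0.838) then leaves the fork about 11 mm below the knob. Next I'll lower to about 0.74 and measure.

```bash
python3 -m jog '[[-0.0015,-0.0003,0,-0.01,0.55],[-0.0036,-0.0003,0,-0.025,0.55],[-0.0058,-0.0003,0,-0.04,0.55],[-0.008,-0.0003,0,-0.055,0.55],[-0.0102,-0.0002,0,-0.07,0.55],[-0.0124,-0.0001,0,-0.085,0.55],[-0.0146,0,0,-0.1,0.55],[-0.0168,0.0002,0,-0.115,0.55],[-0.0189,0.0004,0,-0.13,0.55],[-0.0189,0.0004,0,-0.13,0.55]]';python3 q.py;python3 - <<'E'
from bench import r
import cv2,numpy as np
for n,c in(("scene",(140,260,260,440)),("top",(140,260,280,440))):
    d=r.snapshot(n); np.savez(f"pics/{n}6.npz",**{k:d[k] for k in("pixels","K","R","t")})
    a=cv2.cvtColor(d["pixels"],cv2.COLOR_RGB2BGR)[c[0]:c[1],c[2]:c[3]]
    cv2.imwrite(f"pics/{n}6.png",cv2.resize(a,None,fx=4,fy=4,interpolation=cv2.INTER_CUBIC))
E
```

```text
time: 14.95
tool_pos: [529.2, -191.3, 140.7]
tcp_rot: [-179.6, 0.6, 114.8]
ft_force: [-0.9, 0.2, -5.0]
finger_gap: 47.5
polar 146.6 -157.26 yaw-90-.. 204.75 z 140.7 tx 0.5 ty -0.8 fz -5.0 gap 47.5 Mz [ 0.37 -0.67  0.45] 14.95
```

View pics/scene6.png

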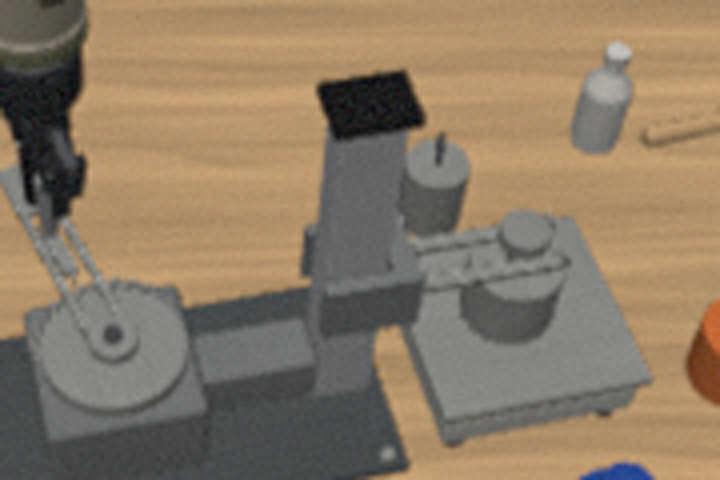

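View pics/top6.png

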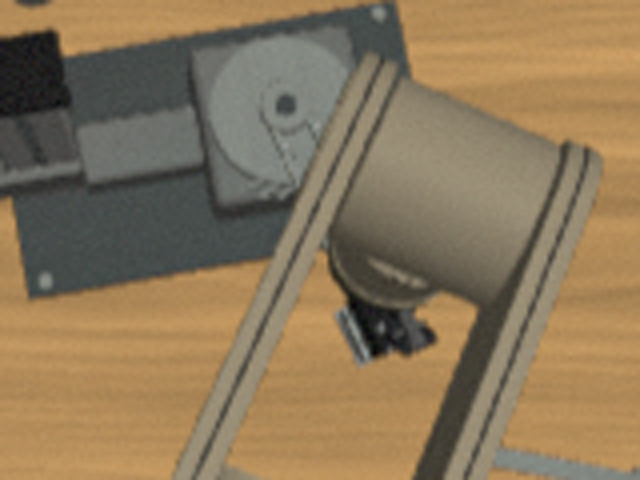

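```bash
python3 - <<'E'
import cv2
a=cv2.imread("pics/scene0.png")[170:235,260:320]; cv2.imwrite("pics/z0.png",cv2.resize(a,None,fx=9,fy=9,interpolation=cv2.INTER_CUBIC))
import numpy as np
d=np.load("pics/scene6.npz")["pixels"][175:240,250:310,::-1]; cv2.imwrite("pics/z6.png",cv2.resize(d,None,fx=9,fy=9,interpolation=cv2.INTER_CUBIC))
E
```

```text
(no output)
```

View pics/z0.png

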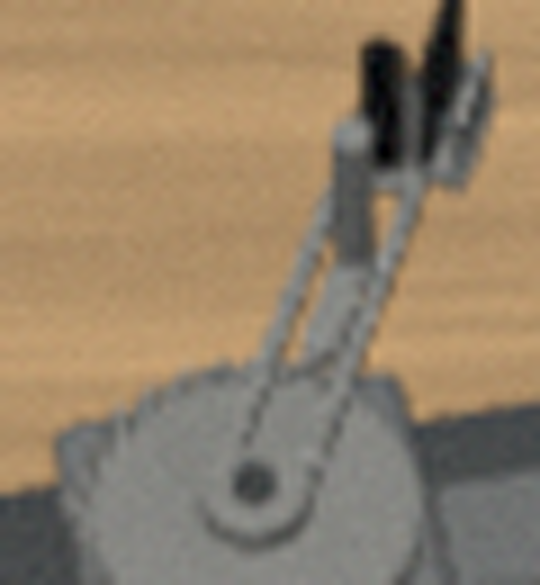

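View pics/z6.png

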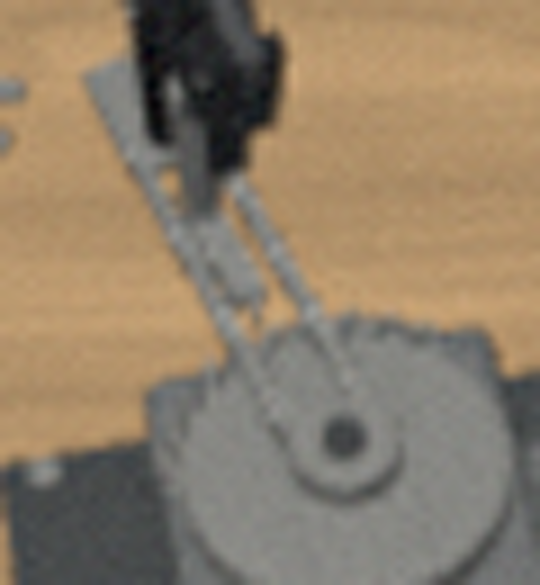

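```bash
python3 - <<'E'
from h import *
S=cam("pics/scene0.npz")
def ang(o,a,b):
    f=lambda p:plane(S,(o[0]+(p[0]+.5)/9-.5,o[1]+(p[1]+.5)/9-.5),122)[:2]
    d=f(a)-f(b); n=np.array([-d[1],d[0]])/np.hypot(*d); return np.degrees(np.arctan2(d[1],d[0]))%360,n@(f(b)-H),n@(f(a)-H)
print(ang((260,170),(325,200),(262,360)),ang((260,170),(420,200),(347,385)))
print(ang((250,175),(87,80),(232,355)),ang((250,175),(243,185),(325,310)))
E
```

```text
(np.float64(162.23759181212844), np.float64(14.45180165076095), np.float64(14.451801650760949)) (np.float64(161.29993271384134), np.float64(-17.30280966165978), np.float64(-17.30280966165978))
(np.float64(203.26800046244716), np.float64(19.85210721001274), np.float64(19.85210721001274)) (np.float64(206.96576001530272), np.float64(-21.804735742919238), np.float64(-21.804735742919235))
```

```bash
python3 - <<'E'
from h import *
S=cam("pics/scene0.npz")
for u in((87,80),(110,120),(160,215),(232,355)):
    f=plane(S,(250+(u[0]+.5)/9-.5,175+(u[1]+.5)/9-.5),122)[:2]-H
    R=np.hypot(*f); print(R,np.degrees(np.arctan2(f[1],f[0]))%360-np.degrees(np.arcsin(18/R)))
E
```

```text
198.63341807837583 203.80468421884711
176.29689638168853 203.66176102832466
125.88646658894238 203.84272586355112
57.14447732919458 205.23621934475617
```

```bash
python3 arc.py 146.4 2 0.02 0.04 0.065; python3 -m jog '[[-0.0015,0,0,-0.01,0.55],[-0.0036,0,0,-0.025,0.55],[-0.0058,0,0,-0.04,0.55],[-0.008,0.0001,0,-0.055,0.55],[-0.0095,0.0002,0,-0.065,0.55],[-0.0095,0.0002,0,-0.065,0.55]]';python3 q.py; python3 -m jog '[[0,0,0,0,0.6],[0,0,0,0,0.65],[0,0,0,0,0.7],[0,0,0,0,0.75],[0,0,0,0,0.8],[0,0,0,0,0.85],[0,0,0,0,0.85]]';python3 q.py;python3 - <<'E'
from bench import r
import cv2,numpy as np
d=r.snapshot("scene")["pixels"][:,:,::-1]
cv2.imwrite("pics/z7.png",cv2.resize(d[175:240,250:310],None,fx=9,fy=9,interpolation=cv2.INTER_CUBIC))
cv2.imwrite("pics/w7.png",cv2.resize(d[180:260,340:430],None,fx=7,fy=7,interpolation=cv2.INTER_CUBIC))
E
```

```text
dyaw: yaw+90-phi= 2.05
0.02 [-0.0029  0.0001  0.    ] -0.019
0.04 [-0.0059  0.0001  0.0001] -0.039
0.065 [-0.0095  0.0002  0.0001] -0.064
time: 15.65
tool_pos: [533.1, -200.0, 140.6]
tcp_rot: [-179.5, 0.6, 118.4]
ft_force: [-4.4, -2.1, -5.8]
finger_gap: 47.5
polar 146.7 -153.53 yaw-90-.. 208.45 z 140.6 tx 0.2 ty -4.9 fz -5.8 gap 47.5 Mz [ 0.17 -0.28  0.38] 15.65
time: 16.35
tool_pos: [533.6, -200.3, 141.4]
tcp_rot: [-179.5, 0.6, 118.4]
ft_force: [0.3, -1.6, 1.6]
finger_gap: 72.7
polar 146.4 -153.33 yaw-90-.. 208.44 z 141.4 tx -1.6 ty -0.6 fz 1.6 gap 72.7 Mz [-0.19 -0.22  0.12] 16.35
```

View pics/z7.png

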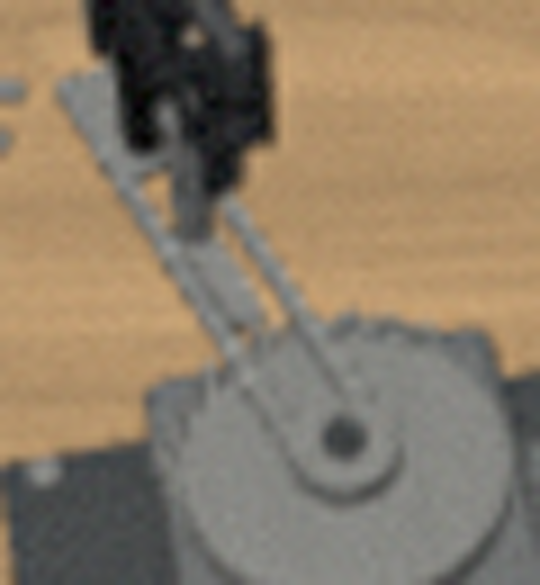

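View pics/w7.png

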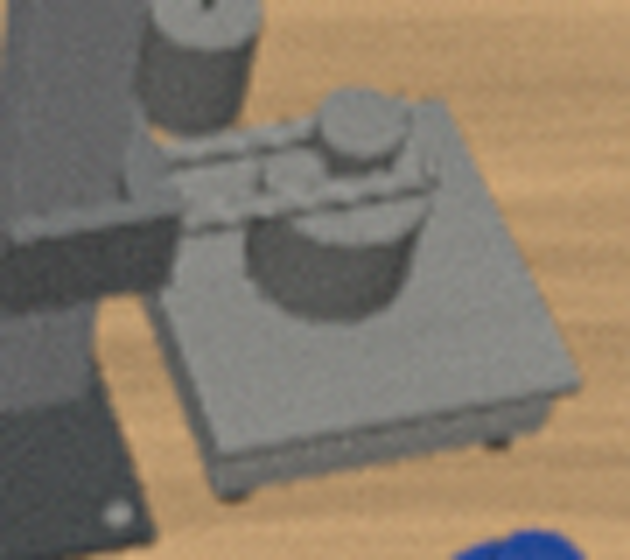

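The fingers are open and the plate still carries the fork (tx −1.6 N). Next I'll lower slowly until the tooth takes it.

```bash
python3 -m jog '[[-0.0007,0,0,-0.004,0.85],[-0.0014,0,0,-0.008,0.85],[-0.0021,0,0,-0.012,0.85],[-0.0021,0,0,-0.012,0.85]]';python3 q.py; python3 -m jog '[[-0.0007,0,0,-0.004,0.85],[-0.0014,0,0,-0.008,0.85],[-0.0021,0,0,-0.012,0.85],[-0.0021,0,0,-0.012,0.85]]';python3 q.py;python3 -m jog '[[-0.0007,0,0,-0.004,0.85],[-0.0014,0,0,-0.008,0.85],[-0.0021,0,0,-0.012,0.85],[-0.0021,0,0,-0.012,0.85]]';python3 q.py
```

```text
time: 16.8
tool_pos: [534.5, -202.3, 141.3]
tcp_rot: [-179.5, 0.6, 119.1]
ft_force: [1.5, -1.8, 1.3]
finger_gap: 72.6
polar 146.5 -152.47 yaw-90-.. 209.13 z 141.3 tx -2.2 ty 0.4 fz 1.3 gap 72.6 Mz [-0.15 -0.1   0.09] 16.8
time: 17.2
tool_pos: [535.5, -204.3, 141.3]
tcp_rot: [-179.5, 0.6, 119.8]
ft_force: [0.4, -1.9, 0.7]
finger_gap: 72.7
polar 146.5 -151.6 yaw-90-.. 209.83 z 141.3 tx -1.9 ty -0.6 fz 0.7 gap 72.7 Mz [-0.2  -0.09  0.1 ] 17.2
time: 17.6
tool_pos: [536.4, -205.9, 141.1]
tcp_rot: [-179.5, 0.6, 120.5]
ft_force: [0.7, 0.4, 1.0]
finger_gap: 72.4
polar 146.5 -150.87 yaw-90-.. 210.53 z 141.1 tx 0.0 ty 0.8 fz 1.0 gap 72.4 Mz [-0.09  0.02  0.02] 17.6
```

The load was taken by a tooth at arm angle about 210° (0.838 rad). Backing off slightly to check that it holds.

```bash
python3 -m jog '[[-0.001,0,0,0,0.9],[-0.002,0,0,0,0.95],[-0.0025,0,0,0,0.95],[-0.0025,0,0,0,0.95]]';python3 q.py;python3 - <<'E'
from bench import r
import cv2,numpy as np
d=r.snapshot("scene")["pixels"][:,:,::-1]
cv2.imwrite("pics/z8.png",cv2.resize(d[175:240,250:310],None,fx=9,fy=9,interpolation=cv2.INTER_CUBIC))
E
```

```text
time: 18.0
tool_pos: [537.7, -208.1, 141.1]
tcp_rot: [-179.5, 0.6, 120.5]
ft_force: [0.4, 0.3, -0.9]
finger_gap: 80.9
polar 146.5 -149.88 yaw-90-.. 210.53 z 141.1 tx 0.1 ty 0.5 fz -0.9 gap 80.9 Mz [-0.02  0.04 -0.07] 18.0
```

View pics/z8.png

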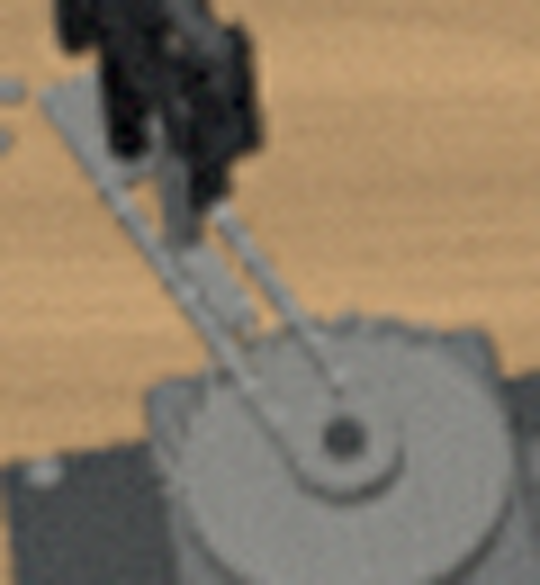

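```bash
python3 -m jog '[[0,0,-0.004,0,1],[0,0,-0.01,0,1],[0,0,-0.018,0,1],[0,0,-0.026,0,1],[0,0,-0.036,0,1],[0,0,-0.048,0,1],[0,0,-0.06,0,1],[0,0,-0.075,0,1],[0,0,-0.09,0,1],[0,0,-0.105,0,1],[0,0,-0.105,0,1]]';python3 q.py;python3 - <<'E'
from bench import r
import cv2,numpy as np
d=r.snapshot("scene")["pixels"][:,:,::-1]
cv2.imwrite("pics/z9.png",cv2.resize(d[160:240,240:320],None,fx=7,fy=7,interpolation=cv2.INTER_CUBIC))
cv2.imwrite("pics/w9.png",cv2.resize(d[180:260,340:430],None,fx=7,fy=7,interpolation=cv2.INTER_CUBIC))
E
```

```text
time: 19.15
tool_pos: [539.3, -207.3, 249.7]
tcp_rot: [-179.6, 0.8, 120.5]
ft_force: [-0.1, -0.2, 0.8]
finger_gap: 85.0
polar 144.7 -149.84 yaw-90-.. 210.53 z 249.7 tx -0.1 ty -0.2 fz 0.8 gap 85.0 Mz [ 0.01 -0.05 -0.02] 19.15
```

View pics/z9.png

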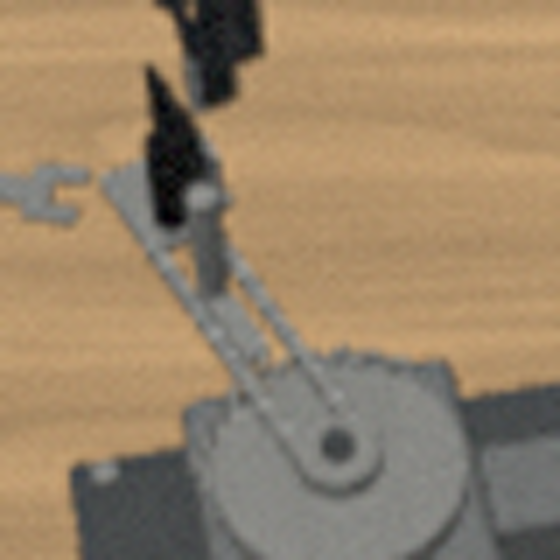

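View pics/w9.png

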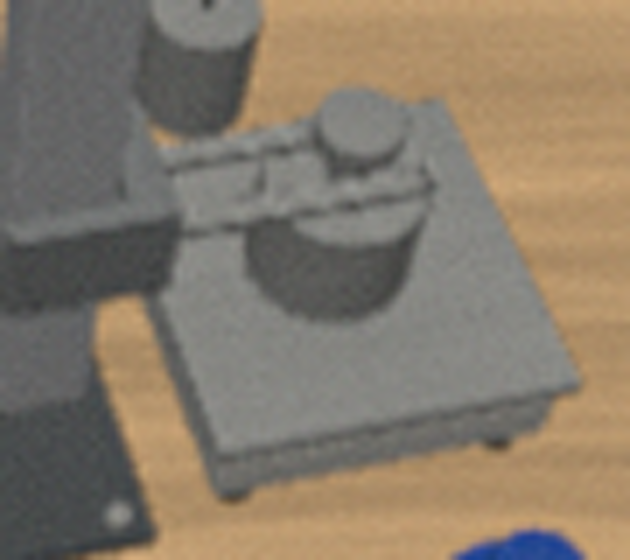

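```bash
python3 -m jog '[[0,0,-0.01,0,1],[0,0,-0.01,0,1],[0,0,-0.01,0,1],[0,0,-0.01,0,1],[0,0,-0.01,0,1]]' >/dev/null; python3 - <<'E'
from h import *
from bench import r
import cv2
S=cam("pics/scene0.npz")
px=lambda u:(240+(u[0]+.5)/7-.5,160+(u[1]+.5)/7-.5)
for u,z in(((203,190),182),((105,178),122)):
    f=plane(S,px(u),z)[:2]-H; R=np.hypot(*f); print(R,np.degrees(np.arctan2(f[1],f[0]))%360)
for a in (208,209,210,211): print(a,[((proj(S,[*target(a,R),182])-[240,160]+.5)*7-.5).round(0) for R in(120,125,129,160)])
d=r.snapshot("scene")["pixels"][:,:,::-1]
b=cv2.resize(d[160:240,240:320],None,fx=7,fy=7,interpolation=cv2.INTER_CUBIC); a=cv2.imread("pics/z9.png")
print(np.abs(a.astype(int)-b)[230:].mean())
b=cv2.resize(d[180:260,340:430],None,fx=7,fy=7,interpolation=cv2.INTER_CUBIC); a=cv2.imread("pics/w9.png"); print(np.abs(a.astype(int)-b).mean(), np.abs(a.astype(int)-b).max())
E
```

```text
120.74208959560393 208.832840077001
201.09451221426238 213.7663839221755
208 [array([207., 190.]), array([202., 182.]), array([198., 177.]), array([168., 133.])]
209 [array([203., 191.]), array([198., 184.]), array([194., 179.]), array([163., 135.])]
210 [array([199., 193.]), array([194., 186.]), array([190., 180.]), array([158., 138.])]
211 [array([195., 195.]), array([190., 188.]), array([185., 182.]), array([152., 140.])]
2.129558080808081
2.154728835978836 16
```

```bash
python3 -c "
from bench import r
r.hand_in(); s=r.sense(); print(s['time'],s['ft_force'])"
```

```text
the job is handed in; nothing more can be done
the job is handed in; nothing more can be done
```

The job is handed in: the weight stands on the scale pan, the pawl holds the crank at the fourth tooth, and the arm is clear. `hand_in` gives no verdict.

**What I did:**
- I pushed the plate clockwise until the force levelled off at about 7 N, which is about 0.03 rad of winding. Then I squeezed the posts in small steps to a gap of about 47.5 mm, so the pawl came out without being forced.
- I turned the crank back along its arc at about 0.1 to 0.2 rad/s. The load came off at a crank angle of about 0.59 rad, which is where the weight stood on the pan.
- I went on to about 0.80 rad, released the trigger while the plate still carried the fork (about 2 N), and lowered slowly. The plate force went to zero at about 0.84 rad, the fourth tooth. I then backed off and lifted clear.

**Last checks:**
- **Crank:** the last picture put it at about 0.82 rad against 0.838 for the tooth, about 1° apart and within my measuring error. Two pictures half a second apart showed no movement.
- **Trigger:** the post measured 120.7 mm from the axis, against 120 mm nominal when released, so the pawl is in.
- **Fork:** I put it about 11 mm below the knob from the forces, or about 13 mm from the pictures, of the 18 mm available. The two differ by 2 mm, but both leave it hanging free.
- **Weight and other things:** the weight looks upright in the last crop. The arm never came near the other things, but I did not measure their positions again at the end.

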